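# Pack out the test nest and hold the pusher home

## Robot

A 6-joint arm with a two-finger parallel gripper is mounted at the origin on the work surface. World frame = base frame: x ahead of the robot, y to its left, z up, the work surface at z = 0. Lengths are in mm, angles in degrees, forces in N, time in s.
With the tool pointing down it reaches from about 350 to 850 mm from the base axis. Payload 8.1 kg.
Tool frame: the origin (TCP) lies midway between the tips of the shut fingers; the grasp point (between the pads) lies 19 mm behind it (hold_point_z is the distance from the TCP to the grasp point, in mm); z points along the fingers, y is the direction in which the jaws open and shut (so a half turn about z gives the same grasp; the last joint's range is limited). The gripper opens to 85 mm and grips with 20 to 120 N. Pads are 22 mm wide; open, the fingers measure 114 mm over their backs; the gripper's body (76 mm by 85 mm) begins 54 mm behind the grasp point. The pads swing forward as they close: fully open they stand 13 mm farther back than shut.
Start: joints at [-69.122, 7.471, 85.268, -0, 87.261, -4.893], TCP at [260.891, -540.316, 231.292] pointing down, gripper open.
Joint ranges: [-169.43, 169.43], [-51.17, 129.36], [1.28, 143.12], [-76.62, 256.62], [0, 156.53], [-152.29, 152.29]. Speed limits (degrees/s): [136.94, 136.94, 159.86, 180, 180, 180].

## Interface

Orientations are given as [roll, pitch, yaw] about the fixed x, y, z axes, in that order (R = Rz(yaw) Ry(pitch) Rx(roll)).
In Python, from bench import sense, snapshot, camera_params, hand_in, hold_point_z gives the robot as it stands.
- The arm moves only by the tool servo_tool, never from a script. Its argument "motion" is a list of rows, each a list of 7 numbers: the finger opening in mm, from 0 to 85.4, then the shift along the tool's x, y, z in mm, then the turn, a rotation vector about the tool's x, y, z in rad. A call has 1 to 10 rows; each row shifts and turns the pose as measured when the row begins, along the tool's axes as they then stand; what a row does not reach is not made up. A row lasts 1/10 s, in which the tool goes at most 50 mm and 8.59 degrees, less where a joint would pass 70% of its speed; a pose out of reach is approached as far as the arm can. A call with a gripper value outside its range is refused whole. The fingers move at their own pace and stop on an object; "force" is the grip in N (left out, the last holds). Time passes only in rows, so rows that do not move let the fingers close. It gives the time, the measured TCP pose, the force and the opening at its end, in the units of the state.
- sense(): the state, without advancing time (a new reading comes with each control period).
- snapshot(name): name is "scene" or "side" or "wrist"; returns the picture (400x640x3 uint8, blue, green, red); there is no depth.
- camera_params(name): a dict with "fx", "fy", "cx", "cy" (pixels), "R" (3x3) and "t" (3): a world point X has camera coordinates R X + t; the wrist camera has in their place "tool_from_camera" (4x4, takes a point from camera to tool coordinates, whose origin is the TCP and whose axes are the flange's). Camera axes: x right, y down, z forward; pixel columns grow to the right and rows downward; lengths in mm; the calibration is good to about 2 mm. A picture is of the moment at which its call begins: read the wrist's pose just before it. camera_params takes no time and is no camera call.
- hand_in(): hands the job in, once; it reports no verdict.
The state is a dict: "time": time; "joint_pos": joint angles; "qd": joint speeds; "joint_efforts": joint torques, N m; "tool_pos": TCP position; "tcp_rot": TCP orientation; "ft_force": force on the tool from outside, world axes, zero at the start; "wrist_torque": the same for the moment, N m; "finger_gap": finger opening in mm.
Only numpy, scipy, OpenCV 4.12 (cv2) and the standard library are available. Lean on these libraries where they do the work, as an engineer would, in place of code of your own. Each camera call takes 0.05 s, during which the arm holds its last target. There are 200 camera calls.

## Task

The small camera body in the test nest has to be held square against its end stop while its picture is taken, but the spring-return pusher's stroke is too short to reach it. Add blue spacer blocks from the rack, standing them upright and square in the gap between the camera body and the pusher's jaw, until pushing in the red knob squeezes the stack firmly together against the end stop before the pusher runs out of stroke. Finish while still pushing the knob in and holding the stack tight; leave the spacers you do not need standing in the rack, and do not disturb the loose lens, brass ring and screwdriver.

Things in the scene. Friction and masses are not known exactly. Their poses are not given: they have to be found in the camera images.
- nest: Fixed test nest: black base rail 100 (x) x 220 (y) mm, top 20 mm above the table. Origin on the table under the clamping line; +y: from pusher to end stop; +x: away from the robot, to the inspection camera (over 180 mm off, 70 mm high, on a 16 mm high cross rail); z up. Things clamped stand on the base's top, centred on x = 0. The gap is open above and to both x sides.
- end_stop: Black end stop block fixed on the +y end of the nest: 44 mm wide (x), 26 mm long (y), 46 mm high above the base, star knob behind. Origin: foot of its flat front face, which faces -y of the nest and lies at y = +60 mm of the nest, on the base's top.
- camera_body: Unit under test: loose grey camera body with a steel mount ring towards +x, about 0.14 kg; 44 mm long in y, 40 mm wide in x with the ring, 44 mm high. Origin: centre of its underside. It starts on the base about 1 mm from the end stop; its -y face, 22 mm from the origin, is the far wall of the gap.
- bracket: Black bearing bracket of the pusher, clamped rigidly on the base rail at a place that differs each time; 44 mm wide (66 mm at the foot), 34 mm long in y, 52 mm high. Origin: centre of its underside, on the base's top face. Same axes as the nest.
- pusher (a joint): Travel of the pusher through its bracket, m: 0 = fully back (its spring keeps it there), 0.022 = end of stroke towards the end stop (hard stop). The spring pushes back with 2 N at 0, 4 N at 0.022; let go, the pusher springs back. Red knob, tie plate, two guide rods and jaw move as one.
- jaw_face (a point): Centre of the flat front face of the pusher's aluminium jaw (34 mm wide, 44 mm high), 46 mm above the table: the near wall of the gap. Moves with the pusher; with it back, 32 mm to +y of the bracket's origin. With the pusher back and the camera body against the end stop the gap is 26 to 64 mm.
- knob_end (a point): Centre of the flat end of the red palm knob (32 mm diameter, 14 mm long, level axis along the nest's y, 46 mm above the table); push it towards the nest's +y. With the pusher back, 78 mm to -y of the bracket's origin, past the end of the base rail, free space behind it. Moves with the pusher.
- rack: Black spacer rack fixed to the table, 56 mm wide (x) x 168 mm long (y), 18 mm high, with four slots 17.4 mm wide across it (open at both x ends), 44 mm apart along y, slot floors 8 mm above the table. Origin: on the table under its centre.
- spacer0: Blue rigid spacer block, loose, 70 g, one of four alike: body 44 mm wide (x), 15 mm thick (y), 34 mm high, with an upright grip fin centred on top, 36 mm wide (x), 5 mm thick (y), 30 mm high (64 mm in all). Origin: centre of its underside. Starts upright in a rack slot. Front and back alike. Gripped by the ends of its fin, it can be set against another spacer.
- spacer1: Blue rigid spacer block, loose, 70 g, one of four alike: body 44 mm wide (x), 15 mm thick (y), 34 mm high, with an upright grip fin centred on top, 36 mm wide (x), 5 mm thick (y), 30 mm high (64 mm in all). Origin: centre of its underside. Starts upright in a rack slot. Front and back alike. Gripped by the ends of its fin, it can be set against another spacer.
- spacer2: Blue rigid spacer block, loose, 70 g, one of four alike: body 44 mm wide (x), 15 mm thick (y), 34 mm high, with an upright grip fin centred on top, 36 mm wide (x), 5 mm thick (y), 30 mm high (64 mm in all). Origin: centre of its underside. Starts upright in a rack slot. Front and back alike. Gripped by the ends of its fin, it can be set against another spacer.
- spacer3: Blue rigid spacer block, loose, 70 g, one of four alike: body 44 mm wide (x), 15 mm thick (y), 34 mm high, with an upright grip fin centred on top, 36 mm wide (x), 5 mm thick (y), 30 mm high (64 mm in all). Origin: centre of its underside. Starts upright in a rack slot. Front and back alike. Gripped by the ends of its fin, it can be set against another spacer.
- lens: Bystander: black lens standing upright, 38 mm diameter, 51 mm high. Origin: centre of its underside.
- extension_ring: Bystander: brass extension ring lying flat, 36 mm diameter, 16 mm high. Origin: centre of its underside.
- driver: Bystander: screwdriver lying on the table, 160 mm long along its x. Origin: under its middle.
Mind the look-alikes: they are no part of the job. Leave any orange or purple look-alike of the spacer2 alone.

How it is judged:
By the outcome, as a careful person would: the job done as asked, in the order asked, and still so for the second after the job is handed in, while the arm keeps its last pose, push and grip.
It also fails if it takes over 72 s, if anything falls off the work surface, if the arm or the gripper's body presses on something with over 40 N, if the wrist force passes 120 N, or if a joint passes its speed limit or range.

## Working session

There is one attempt and no reset: what is moved stays moved. The work goes in short steps, Python scripts to look and compute and a tool call to move; the robot and the scene stay as the last step left them, time stands still between calls to the robot, and variables do not carry over. Pictures are saved under pics/ and viewed, about 8 in all and at most 12, crops included, and the job is handed in when it is done.

Besides the shell and the picture viewer there is one more tool, called after "Request:" as name([rows], argument=value, ...), one row to a line, values as JSON. servo_tool: Moves the arm, as the interface text tells. Its arguments: {"type":"object","properties":{"motion":{"type":"array"},"force":{"type":"number"}},"required":["motion"]}

```bash
mkdir -p pics; ls
python3 - <<'E'
from bench import *
import cv2,json
s=sense();print(s)
print(hold_point_z)
for n in("scene","side","wrist"):
    im=snapshot(n);cv2.imwrite(f"pics/{n}0.png",im);print(n,camera_params(n))
E
```

```text
pics
{'time': 0.0, 'joint_pos': array([-6.91224537e+01,  7.51549258e+00,  8.53306788e+01, -5.37526473e-04,
        8.72607582e+01, -4.89174502e+00]), 'qd': array([ 0.00515003,  0.00146713, -0.04330145,  0.01890548, -0.06935418,
       -0.06191564]), 'joint_efforts': array([ 1.99239339e-04, -5.69413161e+01, -5.00541186e+01, -2.20318775e-04,
        1.47904514e-02,  6.61820695e-05]), 'tool_pos': array([ 260.67974258, -539.79577008,  230.22700557]), 'tcp_rot': array([-1.79893414e+02, -8.58333514e-03,  2.57693095e+01]), 'ft_force': array([ 0.4627643 ,  0.36896928, -0.55334545]), 'wrist_torque': array([ 0.03309233,  0.01510801, -0.03552237]), 'finger_gap': 85.3981826442469}
18.700000000000003
scene {'fx': 403.58422039684905, 'fy': 403.58422039684905, 'cx': 315.40535521221074, 'cy': 200.99980572386258, 'R': array([[ 0.79434304,  0.60737816,  0.01053156],
       [ 0.41857918, -0.53469875, -0.7340904 ],
       [-0.44023926,  0.58752789, -0.67897008]]), 't': array([-449.6291616 , -155.04038519, 1313.77797642])}
side {'fx': 507.83088969987796, 'fy': 507.83088969987796, 'cx': 306.74260954543416, 'cy': 203.37780101965134, 'R': array([[-0.9803921 , -0.19606523, -0.01974211],
       [-0.08965242,  0.53300875, -0.84134661],
       [ 0.17548153, -0.82307964, -0.54013529]]), 't': array([ 572.93434711,   72.81761383, 1219.61650329])}
wrist {'fx': 278.39782197370573, 'fy': 278.39782197370573, 'cx': 313.82356023411455, 'cy': 200.87050191908787, 'tool_from_camera': array([[ 5.36657777e-04, -9.61039049e-01, -2.76412117e-01,
         7.00493041e+01],
       [ 9.99999810e-01,  5.99666092e-04, -1.43426620e-04,
        -4.67081226e-01],
       [ 3.03593556e-04, -2.76411987e-01,  9.61039188e-01,
        -1.42732767e+02],
       [ 0.00000000e+00,  0.00000000e+00,  0.00000000e+00,
         1.00000000e+00]])}
```

View pics/scene0.png

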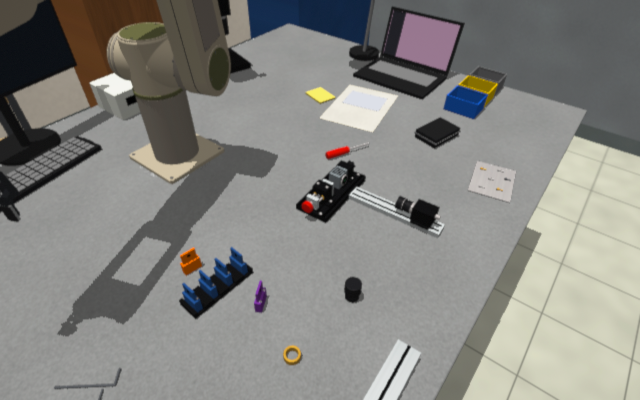

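View pics/side0.png

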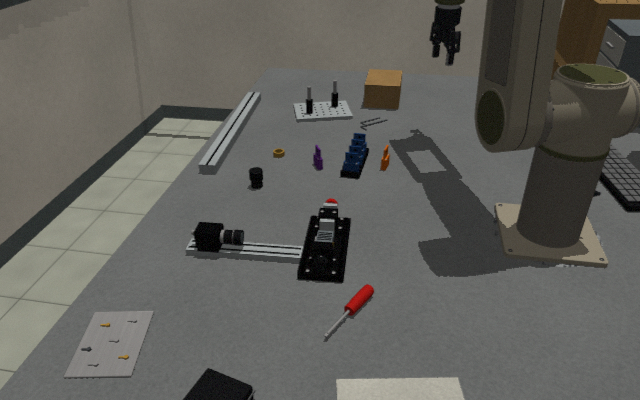

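The scene view shows the rack with four blue spacers at about (215,283) and the nest at (330,190), with the red knob at (308,206). The orange look-alike is at (190,262) and the purple one at (260,296). The side view shows the rack at (355,155) and the nest at (326,245). Next I'll work out rough poses.

```bash
cat > h.py <<'E'
import numpy as np, cv2
from bench import *
from scipy.spatial.transform import Rotation as Ro
def cam(n,s=None):
    p=camera_params(n);K=np.array([[p['fx'],0,p['cx']],[0,p['fy'],p['cy']],[0,0,1]])
    if n=='wrist':
        T=np.eye(4);T[:3,:3]=Ro.from_euler('xyz',s['tcp_rot'],degrees=True).as_matrix();T[:3,3]=s['tool_pos']
        W=np.linalg.inv(T@np.array(p['tool_from_camera']));return K,W[:3,:3],W[:3,3]
    return K,np.array(p['R']),np.array(p['t'])
def ray(c,uv,z):
    K,R,t=c;o=-R.T@t;d=R.T@np.linalg.solve(K,[uv[0],uv[1],1]);return o+d*(z-o[2])/d[2]
def tri(c1,u1,c2,u2):
    X=cv2.triangulatePoints(c1[0]@np.c_[c1[1],c1[2]],c2[0]@np.c_[c2[1],c2[2]],np.array(u1,float),np.array(u2,float))[:,0];return X[:3]/X[3]
def proj(c,X):
    v=c[0]@(c[1]@np.array(X,float)+c[2]);return v[:2]/v[2]
def blobs(im,lo,hi,amin=15):
    m=cv2.inRange(cv2.cvtColor(im,cv2.COLOR_BGR2HSV),lo,hi)
    n,l,st,ce=cv2.connectedComponentsWithStats(m)
    return [(st[i].tolist(),ce[i].round(1).tolist()) for i in range(1,n) if st[i][4]>=amin],m
E
python3 - <<'E'
from h import *
a=cv2.imread('pics/scene0.png');b=cv2.imread('pics/side0.png')
ca,cb=cam('scene'),cam('side')
for n,im,c in(('scene',a,ca),('side',b,cb)):
    print(n,'blue',blobs(im,(100,90,40),(125,255,255))[0]); print('red',blobs(im,(0,180,120),(6,255,255),6)[0]+blobs(im,(174,180,120),(180,255,255),6)[0])
A=cv2.resize(a[130:325,160:460],None,fx=2.6,fy=2.6,interpolation=cv2.INTER_CUBIC)
B=cv2.resize(b[120:290,170:410],None,fx=3.2,fy=3.2,interpolation=cv2.INTER_CUBIC)
cv2.imwrite('pics/A.png',A);cv2.imwrite('pics/B.png',B);print(A.shape,B.shape)
print('rack',ray(ca,(216,283),18),'knob',tri(ca,(308,206),cb,(331,202)))
E
```

```text
scene blue [([248, 0, 123, 45, 3914], [311.7, 16.3]), ([444, 85, 44, 34, 960], [464.9, 101.6]), ([229, 247, 19, 28, 266], [237.6, 261.6]), ([214, 258, 19, 28, 289], [222.5, 272.5]), ([199, 270, 19, 29, 289], [207.3, 285.0]), ([182, 283, 21, 29, 289], [191.5, 298.2])]
red [([326, 147, 23, 11, 135], [337.1, 151.7]), ([302, 201, 11, 9, 72], [307.0, 205.2])]
side blue [([343, 133, 24, 38, 426], [355.2, 152.8])]
red [([327, 199, 10, 4, 20], [331.3, 200.2]), ([346, 285, 27, 25, 266], [359.5, 296.5])]
(507, 780, 3) (544, 768, 3)
rack [ 493.20666377 -278.4734276    18.        ] knob [518.64033868  24.64732419  50.21268246]
```

View pics/A.png

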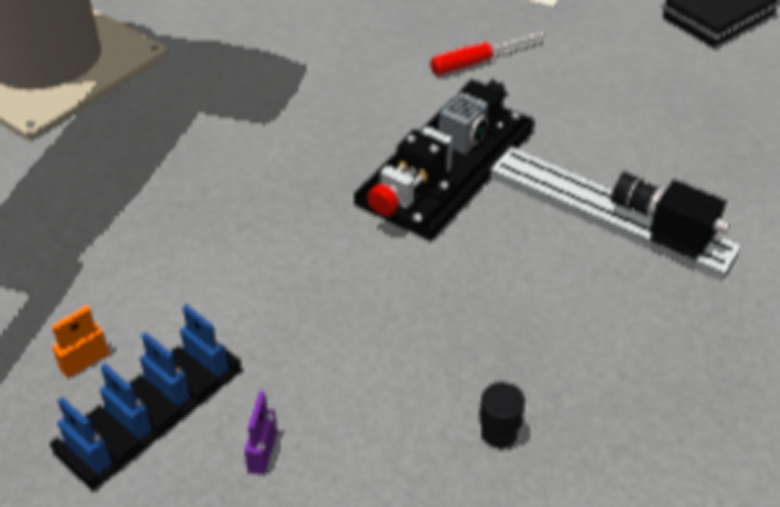

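Run:
```python
from h import *
ca,cb=cam('scene'),cam('side')
P=[ray(ca,u,40) for u in([237.6,261.6],[222.5,272.5],[207.3,285.0],[191.5,298.2])]
P=np.array(P);print(P.round(1),np.diff(P,axis=0).round(1))
d=P[0]-P[3];print('rack y dir deg',np.degrees(np.arctan2(d[1],d[0])))
# nest base top corners z=20 from crop A
for u in [(356,196),(432,238),(532,125)]: print(ray(ca,(160+u[0]/2.6,130+u[1]/2.6),20).round(1))
for n,u in(('orange',(80,345)),('purple',(260,440)),('lens',(502,415))): print(n,ray(ca,(160+u[0]/2.6,130+u[1]/2.6),25).round(1))
```

```text
[[ 502.3 -215.4   40. ]
 [ 497.8 -258.5   40. ]
 [ 496.7 -302.6   40. ]
 [ 495.9 -346.2   40. ]] [[ -4.4 -43.2   0. ]
 [ -1.2 -44.1   0. ]
 [ -0.7 -43.6  -0. ]]
rack y dir deg 87.22582886838066
[476.5  33.1  20. ]
[576.6  32.6  20. ]
[560.  248.4  20. ]
orange [ 407.4 -278.1   25. ]
purple [ 605.7 -251.7   25. ]
lens [ 752.8 -105.9   25. ]
```

```bash
cat >> h.py <<'E'
def plan(X,yaw,n,g=85,s=None):
    """rows to reach TCP X, tool down, yaw"""
    s=s or sense();p=s['tool_pos'];R0=Ro.from_euler('xyz',s['tcp_rot'],degrees=True)
    R1=Ro.from_euler('xyz',[180,0,yaw],degrees=True);rv=(R0.inv()*R1).as_rotvec()
    print('from',p.round(1),s['tcp_rot'].round(2),'total rot',rv.round(4))
    for k in range(n):
        R=R0*Ro.from_rotvec(rv*k/n);d=R.inv().apply((np.array(X)-p)/n)
        print([g]+d.round(1).tolist()+(rv/n).round(4).tolist())
E
python3 -c "
from h import *
plan([495,-270,230],88,9)"
```

```text
from [ 260.7 -539.9  230.5] [-1.7992e+02 -1.0000e-02  2.5770e+01] total rot [-1.3000e-03 -9.0000e-04 -1.0861e+00]
[85, 36.5, -15.7, 0.1, -0.0001, -0.0001, -0.1207]
[85, 38.1, -11.2, 0.1, -0.0001, -0.0001, -0.1207]
[85, 39.2, -6.5, 0.1, -0.0001, -0.0001, -0.1207]
[85, 39.7, -1.8, 0.1, -0.0001, -0.0001, -0.1207]
[85, 39.6, 3.0, 0.1, -0.0001, -0.0001, -0.1207]
[85, 38.9, 7.8, 0.1, -0.0001, -0.0001, -0.1207]
[85, 37.7, 12.4, 0.1, -0.0001, -0.0001, -0.1207]
[85, 36.0, 16.9, 0.1, -0.0001, -0.0001, -0.1207]
[85, 33.7, 21.1, 0.1, -0.0001, -0.0001, -0.1207]
```

Request:
servo_tool([
  [85,36.5,-15.7,0,0,0,-0.12],
  [85,38,-11.2,0,0,0,-0.12],
  [85,39.2,-6.5,0,0,0,-0.12],
  [85,39.7,-1.8,0,0,0,-0.12],
  [85,39.6,3,0,0,0,-0.12],
  [85,39,7.8,0,0,0,-0.12],
  [85,37.7,12.4,0,0,0,-0.12],
  [85,36,17,0,0,0,-0.12],
  [85,33.7,21,0,0,0,-0.12],
  [85,0,0,0,0,0,0],
])

```text
time: 1.15
tool_pos: [497.3, -256.1, 226.5]
tcp_rot: [-179.8, -0.3, 90.0]
ft_force: [-0.1, 0.3, -0.5]
finger_gap: 84.9
```

Run:
```python
from h import *
s=sense();print(s['tool_pos'],s['tcp_rot'],s['time'])
im=snapshot('wrist');cv2.imwrite('pics/w1.png',im);np.save('w1.npy',np.r_[s['tool_pos'],s['tcp_rot']])
bl,m=blobs(im,(100,90,40),(125,255,255));print(bl)
```

```text
[ 497.31678167 -256.08459823  226.52677489] [-179.77105382   -0.34048415   89.95010102] 1.15
[([295, 136, 39, 17, 465], [313.9, 144.6]), ([291, 172, 38, 19, 512], [310.8, 181.5]), ([291, 205, 37, 24, 499], [310.6, 217.4]), ([293, 237, 33, 26, 310], [311.5, 251.6]), ([291, 242, 4, 12, 41], [292.4, 247.2])]
```

View pics/w1.png

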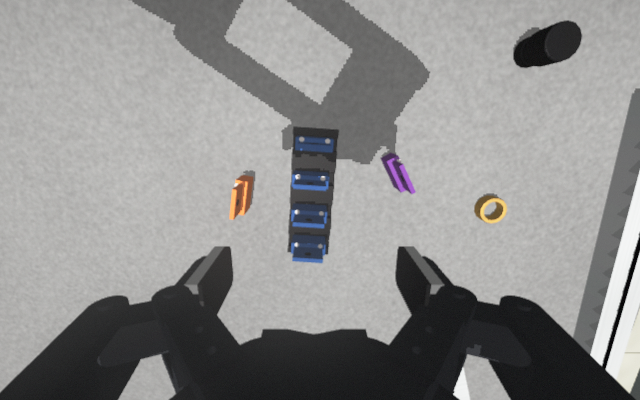

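The wrist view shows the four spacers in a column at about (312, 144/181/217/251). The orange look-alike (240,197), purple look-alike (398,173) and ring (491,209) are clear of the finger path. I'll measure the rack axis and come in close over the first spacer.

Run:
```python
from h import *
w=np.load('w1.npy');s=dict(tool_pos=w[:3],tcp_rot=w[3:]);c=cam('wrist',s)
im=cv2.imread('pics/w1.png')
m=cv2.inRange(im[100:270,270:360],(0,0,0),(45,45,45))
bl,m2=blobs(im,(100,90,40),(125,255,255))
for b,ce in bl: print(b,ray(c,ce,50).round(1),'top',ray(c,(ce[0],b[1]),42).round(1),'bot',ray(c,(ce[0],b[1]+b[3]),42).round(1),ray(c,(ce[0],b[1]+b[3]),72).round(1))
g=cv2.cvtColor(im,cv2.COLOR_BGR2GRAY)
print('rack corners',[ray(c,u,18).round(1).tolist() for u in((293,128),(338,130))])
print('light',[ray(c,u,42).round(1).tolist() for u in((303,140),(326,141),(299,177),(322,178))])
cv2.imwrite('pics/w1c.png',cv2.resize(im[115:270,270:420],None,fx=4,fy=4,interpolation=cv2.INTER_NEAREST))
plan([499,-225,130],90,5)
```

```text
[295, 136, 39, 17, 465] [ 496.4 -210.3   50. ] top [ 496.4 -201.2   42. ] bot [ 496.4 -220.5   42. ] [ 496.5 -217.4   72. ]
[291, 172, 38, 19, 512] [ 492.8 -252.7   50. ] top [ 492.7 -242.9   42. ] bot [ 492.7 -266.1   42. ] [ 493.1 -258.8   72. ]
[291, 205, 37, 24, 499] [ 492.4 -297.1   50. ] top [ 492.3 -283.8   42. ] bot [ 492.2 -315.3   42. ] [ 492.7 -303.5   72. ]
[293, 237, 33, 26, 310] [ 493.4 -342.5   50. ] top [ 493.3 -326.1   42. ] bot [ 493.3 -362.7   42. ] [ 493.6 -346.5   72. ]
[291, 242, 4, 12, 41] [ 469.5 -336.5   50. ] top [ 469. -333.   42.] bot [ 468.6 -349.8   42. ] [ 471.2 -334.9   72. ]
rack corners [[470.8, -192.7, 18.0], [525.8, -195.1, 18.0]]
light [[483.9, -205.6, 42.0], [510.4, -206.8, 42.0], [478.6, -248.9, 42.0], [506.1, -250.1, 42.0]]
from [ 496.2 -257.8  226.5] [-179.72   -0.28   89.72] total rot [-0.005  -0.005  -0.0049]
[85, 6.5, 0.6, 19.3, -0.001, -0.001, -0.001]
[85, 6.5, 0.6, 19.3, -0.001, -0.001, -0.001]
[85, 6.5, 0.6, 19.3, -0.001, -0.001, -0.001]
[85, 6.5, 0.6, 19.3, -0.001, -0.001, -0.001]
[85, 6.5, 0.6, 19.3, -0.001, -0.001, -0.001]
```

View pics/w1c.png

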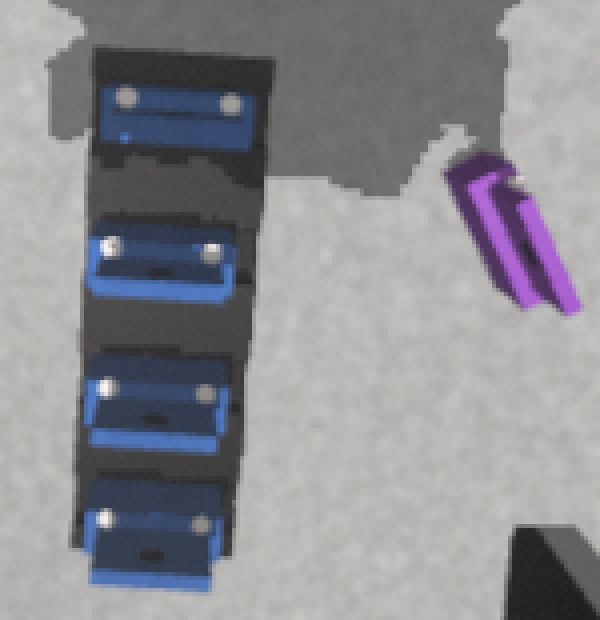

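The crop shows the spacers turned about -2.5° from world x, and slot 0's fin centre at about (496.5,-213). I'll approach it.

Request:
servo_tool([
  [85,9,0,22,0,0,0.01],
  [85,9,0,22,0,0,0.01],
  [85,9,0,22,0,0,0.01],
  [85,9,0,22,0,0,0.01],
  [85,9,0,22,0,0,0],
  [85,0,0,0,0,0,0],
])

```text
time: 1.8
tool_pos: [493.5, -216.5, 112.9]
tcp_rot: [-179.6, -0.1, 86.6]
ft_force: [0.1, 0.1, 0.3]
finger_gap: 85.0
```

Run:
```python
from h import *
s=sense();c=cam('wrist',s);im=snapshot('wrist');cv2.imwrite('pics/w2.png',im[50:400])
print(s['tool_pos'],s['tcp_rot'])
print(blobs(im,(100,90,40),(125,255,255))[0])
for X in([496.5,-213,72],[497.3,-195.5,72],[478.5,-212.2,72],[514.5,-213.8,72]): print(X,proj(c,X).round(1)-[0,50])
```

```text
[ 493.52234142 -216.51650186  112.87159446] [-1.79630994e+02 -8.32722116e-02  8.65625870e+01]
[([291, 188, 55, 33, 1603], [318.0, 204.4]), ([289, 234, 54, 100, 4424], [315.8, 282.5])]
[496.5, -213, 72] [318.6 170.3]
[497.3, -195.5, 72] [318.4 146.1]
[478.5, -212.2, 72] [292.9 170.6]
[514.5, -213.8, 72] [344.4 170. ]
```

View pics/w2.png

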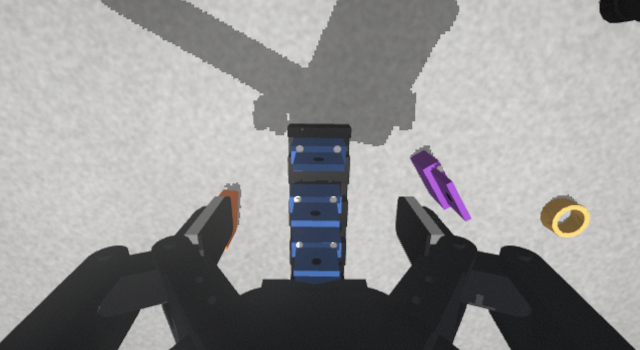

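Slot 0's fin has its rear edge at row 171 of the crop, which puts its centre at about (496.5,-211). I'll go down and grip it.

Request:
servo_tool([
  [85,2.7,1.5,20,0,0,-0.01],
  [85,2.8,1.5,20,0,0,0],
  [85,0,0,20,0,0,0],
  [85,0,0,3,0,0,0],
  [36,0,0,0,0,0,0],
  [30,0,0,0,0,0,0],
  [30,0,0,0,0,0,0],
  [30,0,0,0,0,0,0],
], force=40)

```text
time: 2.65
tool_pos: [503.4, -222.9, 63.9]
tcp_rot: [179.4, 0.6, 86.7]
ft_force: [-0.1, -0.1, -1.1]
finger_gap: 32.9
```

Run:
```python
from h import *
s=sense();print(s['tool_pos'],s['tcp_rot'],s['finger_gap'],s['ft_force'])
```

```text
[ 503.41049474 -222.89687605   63.89229449] [179.36675108   0.56384322  86.65345756] 32.89249708881441 [-0.11409589 -0.1069706  -1.09189333]
```

Run:
```python
from h import *
for i in range(6):
    s=sense();print(s['time'],s['tool_pos'].round(1),s['tcp_rot'].round(2),s['joint_pos'].round(2),round(s['finger_gap'],1));im=snapshot('wrist')
cv2.imwrite('pics/w3.png',im[50:400])
```

```text
2.65 [ 503.4 -222.9   63.9] [179.37   0.56  86.65] [-29.06   7.52 103.43  -0.25  68.24 -25.63] 32.9
2.7 [ 503.6 -222.9   63.9] [179.35   0.57  86.66] [-29.06   7.52 103.42  -0.25  68.22 -25.63] 32.2
2.75 [ 503.4 -222.7   63.6] [179.36   0.56  86.66] [-29.05   7.53 103.44  -0.24  68.21 -25.62] 32.2
2.8 [ 503.4 -222.6   63.5] [179.37   0.55  86.66] [-29.05   7.54 103.45  -0.24  68.21 -25.63] 32.1
2.85 [ 503.4 -222.6   63.5] [179.38   0.55  86.67] [-29.04   7.54 103.45  -0.24  68.21 -25.62] 32.1
2.9 [ 503.3 -222.6   63.4] [179.38   0.55  86.67] [-29.04   7.55 103.45  -0.24  68.21 -25.62] 32.2
```

View pics/w3.png

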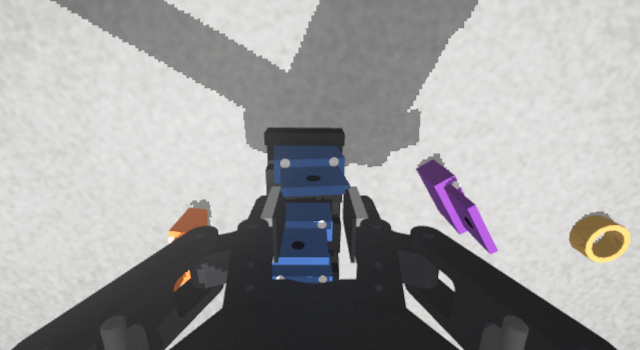

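The fingers closed behind slot 0's fin, and the arm ended about 12 mm off target. I'll open, back up and watch how each row tracks.

Request:
servo_tool([
  [85,0,0,-15,0,0,0],
  [85,0,0,-15,0,0,0],
  [85,0,0,0,0,0,0],
  [85,0,0,0,0,0,0],
])

```text
time: 3.35
tool_pos: [503.0, -221.9, 96.2]
tcp_rot: [179.4, 0.5, 86.7]
ft_force: [-0.1, 0.7, 0.3]
finger_gap: 84.9
```

Request:
servo_tool([
  [85,0,0,0,0,0,0],
  [85,0,0,0,0,0,0],
  [85,0,0,0,0,0,0],
])

```text
time: 3.65
tool_pos: [502.7, -221.7, 95.8]
tcp_rot: [179.4, 0.5, 86.7]
ft_force: [-0.2, 0.9, -0.5]
finger_gap: 84.8
```

Request:
servo_tool([
  [85,10,0,0,0,0,0],
])

```text
time: 3.75
tool_pos: [503.0, -212.2, 95.4]
tcp_rot: [179.4, 0.5, 86.6]
ft_force: [0.2, 0.4, -0.0]
finger_gap: 85.1
```

Request:
servo_tool([
  [85,0,0,0,0,0,0],
])

```text
time: 3.85
tool_pos: [502.8, -210.8, 94.8]
tcp_rot: [179.5, 0.5, 86.7]
ft_force: [-0.1, -0.5, -0.2]
finger_gap: 85.0
```

Request:
servo_tool([
  [85,0,0,0,0,0,0],
])

```text
time: 3.95
tool_pos: [502.6, -210.4, 94.6]
tcp_rot: [179.5, 0.5, 86.7]
ft_force: [0.1, 0.5, -0.0]
finger_gap: 84.8
```

Run:
```python
from h import *
s=sense();c=cam('wrist',s);im=snapshot('wrist');cv2.imwrite('pics/w4.png',im)
bl,m=blobs(im,(100,90,40),(125,255,255));print(bl)
for X in([496.5,-211,72],[496.5,-213.5,72],[478.5,-212.2,72],[514.5,-213.8,72]): print(X,proj(c,X).round(1))
print(s['tool_pos'],s['tcp_rot'])
```

```text
[([274, 200, 59, 40, 2076], [303.0, 219.9]), ([275, 249, 57, 85, 4065], [303.8, 289.7])]
[496.5, -211, 72] [304.6 236.6]
[496.5, -213.5, 72] [304.9 240.2]
[478.5, -212.2, 72] [276.8 239.9]
[514.5, -213.8, 72] [332.8 239. ]
[ 502.6356261  -210.36329061   94.5580589 ] [179.52205266   0.47435326  86.69618273]
```

Tracking is fine, so the earlier offset came from contact while closing. The spacer is still in place. I'll align precisely and go down in steps.

```bash
python3 -c "
from h import *
plan([496,-211,80],87.5,2)"
```

```text
from [ 502.6 -210.3   94.5] [179.53   0.46  86.69] total rot [ 0.0082  0.008  -0.0141]
[85, -0.5, -3.3, 7.2, 0.0041, 0.004, -0.007]
[85, -0.5, -3.3, 7.2, 0.0041, 0.004, -0.007]
```

Request:
servo_tool([
  [85,-0.5,-3.3,7.2,0.004,0.004,-0.007],
  [85,-0.5,-3.3,7.2,0.004,0.004,-0.007],
  [85,0,0,10,0,0,0],
  [85,0,0,10,0,0,0],
  [85,0,0,5,0,0,0],
  [85,0,0,0,0,0,0],
])

```text
time: 4.6
tool_pos: [494.4, -211.0, 50.2]
tcp_rot: [-179.9, -0.1, 87.5]
ft_force: [0.2, -0.7, 1.0]
finger_gap: 84.9
```

Request:
servo_tool([
  [50,0,1,0,0,0,0],
  [42,0,0,0,0,0,0],
], force=30)

```text
time: 4.8
tool_pos: [495.4, -210.9, 49.9]
tcp_rot: [-179.8, -0.1, 87.5]
ft_force: [-0.3, -0.7, -0.0]
finger_gap: 58.4
```

Request:
servo_tool([
  [38,0,0,0,0,0,0],
])

```text
time: 4.9
tool_pos: [495.7, -211.1, 50.3]
tcp_rot: [-179.9, -0.1, 87.5]
ft_force: [-0.3, 0.6, -0.4]
finger_gap: 43.4
```

Request:
servo_tool([
  [34,0,0,0,0,0,0],
])

```text
time: 5.0
tool_pos: [496.0, -211.2, 50.8]
tcp_rot: [-179.9, -0.1, 87.6]
ft_force: [0.7, 0.3, 0.3]
finger_gap: 35.1
```

Request:
servo_tool([
  [33,0,0,0,0,0,0],
])

```text
time: 5.1
tool_pos: [496.2, -211.3, 51.1]
tcp_rot: [-179.9, -0.1, 87.6]
ft_force: [-0.0, -0.2, -1.3]
finger_gap: 35.0
```

Request:
servo_tool([
  [33,0,0,0,0,0,0],
])

```text
time: 5.2
tool_pos: [496.3, -211.4, 51.3]
tcp_rot: [-179.9, -0.0, 87.6]
ft_force: [-0.1, 0.3, -0.6]
finger_gap: 35.2
```

Request:
servo_tool([
  [33,0,0,-15,0,0,0],
  [33,0,0,-30,0,0,0],
  [33,0,0,-40,0,0,0],
  [33,20,0,-40,0,0,0],
  [33,40,-4,-20,0,0,0],
  [33,45,-4,0,0,0,0],
  [33,45,-4,0,0,0,0],
  [33,40,-4,0,0,0,0],
  [33,30,0,0,0,0,0],
  [33,15,0,0,0,0,0],
])

```text
time: 6.2
tool_pos: [491.4, 30.2, 215.7]
tcp_rot: [179.4, -0.1, 87.2]
ft_force: [0.4, -0.7, -0.4]
finger_gap: 35.0
```

Request:
servo_tool([
  [33,0,15,0,0,0,0],
  [33,0,10,0,0,0,0],
  [33,0,0,0,0,0,0],
])

```text
time: 6.5
tool_pos: [517.3, 32.3, 220.0]
tcp_rot: [179.1, -0.1, 87.5]
ft_force: [0.0, -0.5, -0.6]
finger_gap: 34.9
```

Run:
```python
from h import *
s=sense();im=snapshot('wrist');cv2.imwrite('pics/w5.png',im);np.save('w5.npy',np.r_[s['tool_pos'],s['tcp_rot']])
print(s['tool_pos'],s['tcp_rot'],s['finger_gap'])
x=im[0:330,200:440];cv2.imwrite('pics/w5c.png',cv2.resize(x,None,fx=1.8*1,fy=1.8,interpolation=cv2.INTER_CUBIC))
```

```text
[517.33269427  32.29641945 220.04636322] [ 1.79131955e+02 -1.05935506e-01  8.74813056e+01] 34.87630209539012
```

View pics/w5c.png

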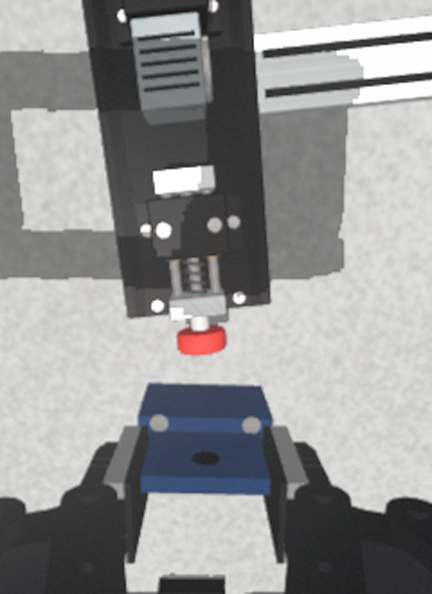

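The close view shows the nest: base edges from (83,0) to (129,318) and (250,0) to (270,303) in crop pixels, the white jaw at (184,180), the camera body's near edge at row about 110, the bracket at (188,225), and the knob at (202,340). The spacer is held square in the gripper. Now I'll compute the gap.

Run:
```python
from h import *
w=np.load('w5.npy');s=dict(tool_pos=w[:3],tcp_rot=w[3:]);c=cam('wrist',s)
f=lambda u,z: ray(c,(200+u[0]/1.8,u[1]/1.8),z).round(1)
im=cv2.imread('pics/w5.png')
for n,u,z in [('BL',(129,318),20),('BR',(270,303),20),('TL',(83,0),20),('TR',(250,0),20)]: print(n,f(u,z))
g=cv2.cvtColor(im,cv2.COLOR_BGR2GRAY)
# intensity columns along y for columns at crop x 165..205
for cx in (294,300,308,314): print(cx,[int(v) for v in g[40:140,cx]])
r=cv2.inRange(cv2.cvtColor(im,cv2.COLOR_BGR2HSV),(0,150,80),(8,255,255));y,x=np.nonzero(r);print('red',x.min(),x.max(),y.min(),y.max())
print('knob end bot z46',ray(c,((x.min()+x.max())/2,y.max()),46),'x',ray(c,(x.min(),y.max()-8),46),ray(c,(x.max(),y.max()-8),46))
```

```text
BL [467.7  38.4  20. ]
BR [565.6  44.4  20. ]
TL [456.9 229.   20. ]
TR [555.2 225.2  20. ]
294 [77, 46, 83, 118, 128, 127, 126, 88, 46, 84, 118, 125, 127, 129, 129, 130, 130, 130, 124, 113, 94, 95, 98, 99, 99, 97, 97, 98, 80, 66, 68, 66, 68, 68, 69, 69, 69, 71, 68, 69, 70, 71, 70, 68, 72, 73, 72, 72, 72, 73, 62, 54, 54, 57, 239, 255, 255, 255, 255, 255, 255, 255, 255, 255, 255, 255, 244, 152, 138, 111, 78, 83, 88, 87, 88, 88, 89, 91, 88, 88, 89, 90, 89, 91, 98, 183, 233, 241, 230, 222, 179, 114, 92, 93, 92, 91, 91, 94, 93, 94]
300 [53, 67, 109, 126, 125, 126, 97, 59, 71, 113, 127, 128, 128, 128, 126, 128, 127, 128, 120, 98, 86, 93, 97, 97, 98, 97, 98, 84, 69, 68, 66, 66, 66, 67, 69, 70, 68, 66, 69, 69, 70, 70, 69, 72, 71, 69, 69, 69, 73, 70, 59, 54, 56, 163, 254, 255, 255, 255, 255, 255, 255, 255, 255, 255, 255, 254, 211, 136, 113, 77, 77, 87, 87, 87, 87, 87, 87, 88, 90, 88, 89, 88, 88, 79, 71, 74, 73, 73, 72, 72, 74, 73, 74, 73, 74, 72, 72, 73, 67, 60]
308 [55, 105, 127, 126, 128, 101, 66, 57, 109, 125, 127, 129, 129, 130, 129, 129, 128, 117, 97, 87, 84, 93, 99, 98, 97, 99, 89, 73,
[... 202 characters left out ...]
, 62, 61, 62, 61, 63, 63, 61, 62, 61, 62, 61, 59, 62, 63, 61, 61, 60, 58, 60, 61, 62, 63, 62, 62, 61]
314 [152, 145, 142, 135, 129, 129, 127, 128, 130, 127, 125, 125, 116, 111, 107, 105, 97, 84, 73, 68, 68, 69, 66, 63, 65, 64, 58, 53, 58, 56, 59, 56, 57, 57, 64, 67, 67, 68, 67, 70, 68, 67, 69, 69, 68, 69, 70, 71, 71, 67, 56, 59, 158, 196, 201, 203, 204, 203, 202, 201, 203, 203, 203, 200, 156, 145, 168, 125, 67, 58, 61, 61, 63, 61, 62, 62, 62, 60, 58, 61, 61, 61, 62, 60, 62, 59, 59, 62, 61, 62, 61, 63, 61, 59, 61, 61, 60, 61, 59, 62]
red 299 324 183 196
knob end bot z46 [516.32873401  18.09991649  46.        ] x [502.1932521   28.45010897  46.        ] [531.36996353  27.07359674  46.        ]
```

Run:
```python
import cv2
im=cv2.imread('pics/w5.png');cv2.imwrite('pics/w5d.png',cv2.resize(im[45:145,255:335],None,fx=6,fy=6,interpolation=cv2.INTER_NEAREST))
```

```text
(no output)
```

View pics/w5d.png

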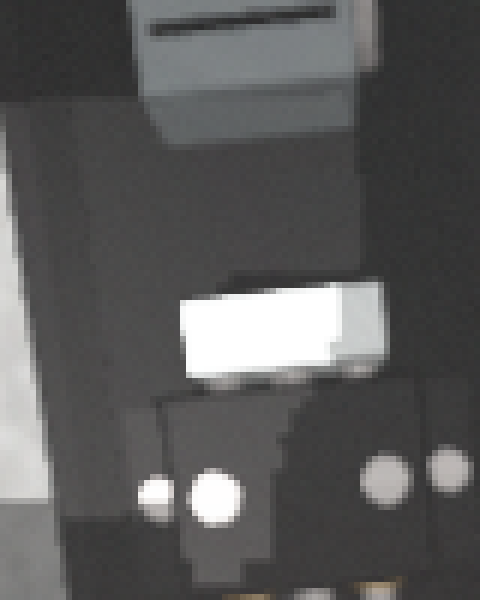

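Run:
```python
from h import *
w=np.load('w5.npy');s=dict(tool_pos=w[:3],tcp_rot=w[3:]);c=cam('wrist',s)
f=lambda u,z: ray(c,(255+u[0]/6-.5,45+u[1]/6-.5),z)
for n,u,z in [('camtopL',(147,97),64),('camtopR',(352,79),64),('cambotL',(168,145),20),('cambotR',(352,129),20),('jawL',(181,300),68),('jawR',(384,282),68),('jawBackL',(188,376),68),('brL',(160,402),72),('brR',(425,378),72)]: print(n,f(u,z).round(1))
kb=ray(c,(311.5,196.5),46);print(kb)
```

```text
camtopL [491.  160.7  64. ]
camtopR [524.4 162.1  64. ]
cambotL [490.4 161.   20. ]
cambotR [525.  162.3  20. ]
jawL [494.6 129.3  68. ]
jawR [528.3 130.7  68. ]
jawBackL [494.9 117.4  68. ]
brL [490.3 113.3  72. ]
brR [534.3 115.2  72. ]
[516.30084412  17.490771    46.        ]
```

The numbers agree with each other: jaw width 33.7 mm, bracket 44 mm. The gap is about 31.4 mm plus the 1 mm at the end stop, so about 32.4 mm. One spacer leaves about 17.4 mm of travel, which is under the 22 mm stroke; without it the pusher can't reach. So one spacer is enough. The nest y axis is at about 92.8°, and the target centre is (511,147).

```bash
python3 -c "
from h import *
plan([511,147,150],92.8,4,33)"
```

```text
from [517.   32.2 220. ] [ 1.7915e+02 -1.1000e-01  8.7470e+01] total rot [ 0.0149 -0.0012 -0.0931]
[33, 28.6, -3.0, 17.5, 0.0037, -0.0003, -0.0233]
[33, 28.7, -2.3, 17.5, 0.0037, -0.0003, -0.0233]
[33, 28.7, -1.6, 17.5, 0.0037, -0.0003, -0.0233]
[33, 28.7, -0.8, 17.5, 0.0037, -0.0003, -0.0233]
```

Request:
servo_tool([
  [33,28.6,-3,17.5,0.004,0,-0.023],
  [33,28.7,-2.3,17.5,0.004,0,-0.023],
  [33,28.7,-1.6,17.5,0.004,0,-0.023],
  [33,26,-0.8,15,0.004,0,-0.023],
  [33,0,0,0,0,0,0],
])

```text
time: 7.05
tool_pos: [510.9, 143.4, 152.3]
tcp_rot: [-180.0, 0.0, 92.5]
ft_force: [-0.1, 0.1, -0.8]
finger_gap: 35.1
```

```bash
python3 -c "
from h import *
plan([511,147,95],92.8,3,33)
s=sense();im=snapshot('scene');cv2.imwrite('pics/s6.png',im)"
```

```text
from [510.9 143.4 152.3] [-1.7998e+02  1.0000e-02  9.2460e+01] total rot [-0.0004  0.0002 -0.0059]
[33, 1.2, 0.1, 19.1, -0.0001, 0.0001, -0.002]
[33, 1.2, 0.1, 19.1, -0.0001, 0.0001, -0.002]
[33, 1.2, 0.1, 19.1, -0.0001, 0.0001, -0.002]
```

Request:
servo_tool([
  [33,1.2,0,20,0,0,-0.002],
  [33,1.2,0,18,0,0,-0.002],
  [33,1.2,0,10,0,0,-0.002],
  [33,0,0,4,0,0,0],
  [33,0,0,0,0,0,0],
])

```text
time: 7.6
tool_pos: [514.2, 141.1, 104.3]
tcp_rot: [179.6, 0.1, 92.4]
ft_force: [0.5, -0.1, -0.3]
finger_gap: 34.9
```

Run:
```python
from h import *
s=sense();print(s['tool_pos'],s['tcp_rot']);im=snapshot('wrist');cv2.imwrite('pics/w7.png',cv2.resize(im[80:330,200:440],None,fx=2.4,fy=2.4,interpolation=cv2.INTER_CUBIC))
plan([511,147,66],92.8,2,33)
```

```text
[514.15143628 141.12354483 104.33808898] [1.79642869e+02 1.26779476e-01 9.24450687e+01]
from [514.4 141.2 104.7] [1.7961e+02 1.3000e-01 9.2450e+01] total rot [ 0.0068  0.0023 -0.0061]
[33, 3.0, -1.7, 19.4, 0.0034, 0.0011, -0.003]
[33, 3.0, -1.6, 19.4, 0.0034, 0.0011, -0.003]
```

View pics/w7.png

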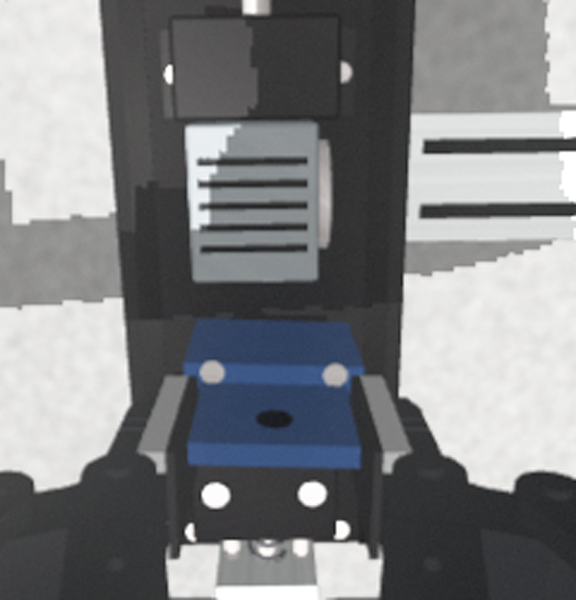

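The spacer is square to the nest, over the gap, and behind the camera body's rear edge. I'll correct sideways first, then lower.

Request:
servo_tool([
  [33,6,-3.3,0,0.006,0.002,-0.006],
  [33,0,0,0,0,0,0],
])

```text
time: 7.85
tool_pos: [511.7, 147.2, 106.5]
tcp_rot: [179.8, -0.0, 92.8]
ft_force: [0.6, 0.8, 0.2]
finger_gap: 34.8
```

Request:
servo_tool([
  [33,0,0,15,0,0,0],
  [33,0,0,10,0,0,0],
])

```text
time: 8.05
tool_pos: [513.8, 147.9, 82.8]
tcp_rot: [179.5, -0.1, 92.8]
ft_force: [-0.3, 0.3, -0.7]
finger_gap: 35.2
```

Request:
servo_tool([
  [33,0,0,0,0,0,0],
])

```text
time: 8.15
tool_pos: [512.5, 147.7, 80.6]
tcp_rot: [179.7, -0.0, 92.8]
ft_force: [-1.8, 0.7, -1.0]
finger_gap: 34.9
```

Request:
servo_tool([
  [33,-1,-1.5,8,0.004,0,0],
  [33,0,0,5,0,0,0],
  [33,0,0,0,0,0,0],
])

```text
time: 8.45
tool_pos: [510.2, 146.4, 65.4]
tcp_rot: [-179.9, -0.0, 92.8]
ft_force: [-0.1, 0.1, -0.3]
finger_gap: 35.2
```

Request:
servo_tool([
  [33,0,0,0,0,0,0],
])

```text
time: 8.55
tool_pos: [510.1, 146.3, 65.1]
tcp_rot: [-179.9, -0.0, 92.8]
ft_force: [-0.2, 0.4, -0.2]
finger_gap: 35.0
```

Almost seated. I'll feel for the contact.

Request:
servo_tool([
  [33,0,0.7,1.5,0,0,0],
])

```text
time: 8.65
tool_pos: [511.0, 146.4, 63.9]
tcp_rot: [-179.9, -0.0, 92.8]
ft_force: [1.0, -0.3, -0.8]
finger_gap: 34.9
```

Request:
servo_tool([
  [33,0,0,1.5,0,0,0],
])

```text
time: 8.75
tool_pos: [511.3, 146.4, 62.6]
tcp_rot: [-180.0, -0.0, 92.8]
ft_force: [-1.1, -0.0, 4.6]
finger_gap: 34.7
```

Request:
servo_tool([
  [33,0,0,1,0,0,0],
])

```text
time: 8.85
tool_pos: [511.5, 146.6, 62.5]
tcp_rot: [-180.0, -0.0, 92.8]
ft_force: [-7.7, -0.6, 13.8]
finger_gap: 35.0
```

Seated (14 N upward). I'll release and rise.

Request:
servo_tool([
  [34,0,0,-0.4,0,0,0],
  [45,0,0,0,0,0,0],
  [55,0,0,0,0,0,0],
  [65,0,0,0,0,0,0],
  [65,0,0,-10,0,0,0],
  [65,0,0,-25,0,0,0],
  [65,0,0,-35,0,0,0],
  [65,0,0,-40,0,0,0],
  [65,0,0,-20,0,0,0],
  [65,0,0,0,0,0,0],
])

```text
time: 9.85
tool_pos: [511.1, 146.4, 200.6]
tcp_rot: [-180.0, -0.0, 92.8]
ft_force: [0.5, -0.2, -0.4]
finger_gap: 65.3
```

Run:
```python
from h import *
s=sense();c=cam('wrist',s);print(s['tool_pos'],s['tcp_rot']);im=snapshot('wrist');print(blobs(im,(100,90,40),(125,255,255))[0])
cv2.imwrite('pics/w8.png',cv2.resize(im[100:400,200:440],None,fx=2,fy=2,interpolation=cv2.INTER_CUBIC))
```

```text
[511.13102859 146.35427328 200.59750027] [-1.79980218e+02 -2.84495419e-02  9.28014819e+01]
[([293, 177, 43, 23, 663], [314.5, 188.6])]
```

View pics/w8.png

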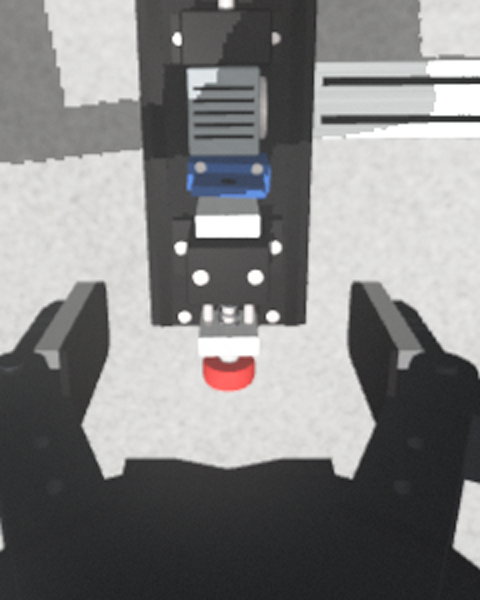

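The spacer stands square in the gap between the camera body and the jaw (row about 180 of the crop). The knob at (229,372) is clear. Next I'll go behind the knob with the fingers shut.

Request:
servo_tool([
  [30,-30,0,0,0,0,0],
  [0,-40,0,0,0,0,0],
  [0,-40,0,0,0,0,0],
  [0,-35,0,0,0,0,0],
  [0,-18,0,0,0,0,0],
  [0,0,0,0,0,0,0],
])

```text
time: 10.5
tool_pos: [514.5, -20.8, 190.0]
tcp_rot: [-179.3, -0.1, 93.0]
ft_force: [0.3, -0.1, 0.0]
finger_gap: 0.3
```

```bash
python3 -c "
from h import *
plan([518.8,-20,32],92.8,6,0)"
```

```text
from [514.5 -20.8 190. ] [-1.7929e+02 -1.2000e-01  9.3000e+01] total rot [-0.0124 -0.002   0.0036]
[0, 0.0, 1.0, 26.3, -0.0021, -0.0003, 0.0006]
[0, 0.0, 1.0, 26.3, -0.0021, -0.0003, 0.0006]
[0, 0.1, 0.9, 26.3, -0.0021, -0.0003, 0.0006]
[0, 0.1, 0.9, 26.3, -0.0021, -0.0003, 0.0006]
[0, 0.1, 0.8, 26.3, -0.0021, -0.0003, 0.0006]
[0, 0.1, 0.8, 26.3, -0.0021, -0.0003, 0.0006]
```

Request:
servo_tool([
  [0,0,1,30,-0.002,0,0],
  [0,0,1,30,-0.002,0,0],
  [0,0,1,30,-0.002,0,0],
  [0,0,1,30,-0.002,0,0],
  [0,0,1,22,-0.002,0,0],
  [0,0,0,10,0,0,0],
  [0,0,0,0,0,0,0],
])

```text
time: 11.2
tool_pos: [512.8, -14.9, 25.8]
tcp_rot: [-179.4, -0.3, 93.0]
ft_force: [-0.5, -0.8, 0.4]
finger_gap: 0.2
```

```bash
python3 -c "
from h import *
plan([518.0,-4,32],92.8,2,0)"
```

```text
from [512.8 -14.9  25.8] [-179.37   -0.35   92.99] total rot [-0.011  -0.006   0.0034]
[0, 5.3, 2.8, -3.1, -0.0055, -0.003, 0.0017]
[0, 5.3, 2.8, -3.1, -0.0055, -0.003, 0.0017]
```

Request:
servo_tool([
  [0,4,3,-3,-0.006,-0.003,0.002],
  [0,4,2.5,-3,-0.005,-0.003,0.002],
  [0,0,0,0,0,0,0],
])

```text
time: 11.5
tool_pos: [519.8, -5.2, 34.5]
tcp_rot: [179.8, 0.0, 92.8]
ft_force: [-0.2, 0.3, 1.1]
finger_gap: -0.2
```

Request:
servo_tool([
  [0,3,0,0,0,0,0],
  [0,3,0,0,0,0,0],
])

```text
time: 11.7
tool_pos: [521.5, 1.0, 37.0]
tcp_rot: [179.6, 0.1, 92.8]
ft_force: [-0.0, -0.2, -0.3]
finger_gap: -0.1
```

Request:
servo_tool([
  [0,3,0,0,0,0,0],
])

```text
time: 11.8
tool_pos: [521.8, 4.2, 37.6]
tcp_rot: [179.5, 0.1, 92.8]
ft_force: [-0.1, -0.7, -0.6]
finger_gap: -0.1
```

Request:
servo_tool([
  [0,3,0,0,0,0,0],
])

```text
time: 11.9
tool_pos: [521.8, 7.4, 37.9]
tcp_rot: [179.5, 0.1, 92.8]
ft_force: [0.1, 0.9, -0.3]
finger_gap: 0.3
```

Request:
servo_tool([
  [0,-2,-3,4,0.006,0,0],
  [0,0,-1,0,0,0,0],
  [0,0,0,0,0,0,0],
])

```text
time: 12.2
tool_pos: [517.3, 5.5, 33.3]
tcp_rot: [179.9, 0.1, 92.8]
ft_force: [0.5, -0.4, -0.3]
finger_gap: -0.3
```

Request:
servo_tool([
  [0,3,0,0,0,0,0],
])

```text
time: 12.3
tool_pos: [517.0, 8.2, 33.1]
tcp_rot: [179.9, 0.1, 92.8]
ft_force: [-0.4, 0.1, 0.3]
finger_gap: 0.2
```

Request:
servo_tool([
  [0,3,0,0,0,0,0],
])

```text
time: 12.4
tool_pos: [516.8, 11.0, 33.0]
tcp_rot: [179.9, 0.1, 92.7]
ft_force: [0.7, -2.8, -0.1]
finger_gap: -0.1
```

Request:
servo_tool([
  [0,3,0,0,0,0,0],
])

```text
time: 12.5
tool_pos: [516.6, 13.8, 33.0]
tcp_rot: [179.9, 0.1, 92.7]
ft_force: [-0.3, -3.4, 0.4]
finger_gap: 0.1
```

The knob made contact at TCP y of about 9.5. I'll keep pushing and watch the force.

Request:
servo_tool([
  [0,3,0,0,0,0,0],
  [0,3,0,0,0,0,0],
])

```text
time: 12.7
tool_pos: [516.2, 19.8, 33.0]
tcp_rot: [179.9, 0.2, 92.7]
ft_force: [-0.7, -3.8, 0.1]
finger_gap: 0.1
```

Request:
servo_tool([
  [0,2,0,0,0,0,0],
  [0,2,0,0,0,0,0],
])

```text
time: 12.9
tool_pos: [516.1, 23.9, 33.0]
tcp_rot: [179.9, 0.2, 92.7]
ft_force: [-0.2, -4.2, 0.6]
finger_gap: -0.2
```

Request:
servo_tool([
  [0,2,0,0,0,0,0],
])

```text
time: 13.0
tool_pos: [515.9, 25.7, 33.1]
tcp_rot: [179.9, 0.3, 92.8]
ft_force: [-0.9, -11.1, 1.4]
finger_gap: 0.0
```

Request:
servo_tool([
  [0,2,0,0,0,0,0],
])

```text
time: 13.1
tool_pos: [516.0, 25.8, 33.1]
tcp_rot: [179.9, 0.5, 92.8]
ft_force: [-1.1, -23.5, 1.0]
finger_gap: 0.1
```

The stack came tight at TCP y of about 25.8, roughly 16 mm of travel and well short of 22. I'll check that the force holds and take a picture.

Run:
```python
from h import *
for i in range(4):
    s=sense();print(s['time'],s['tool_pos'].round(1),s['ft_force'].round(1));im=snapshot('wrist')
a=snapshot('scene');b=snapshot('side')
W=im[60:360,150:490];A=cv2.resize(a[150:225,285:380],None,fx=4,fy=4);B=cv2.resize(b[190:285,290:360],None,fx=4,fy=4)
o=np.zeros((700,760,3),np.uint8);o[:300,:340]=W;o[300:600,:380]=A;o[:380,400:680]=B
cv2.imwrite('pics/f.png',o[:600])
r=blobs(a,(100,90,40),(125,255,255))[0];print(r)
```

```text
13.1 [516.   25.8  33.1] [ -1.1 -23.5   1. ]
13.15 [516.   25.7  33.1] [ -0.2 -15.5   0.7]
13.2 [516.   25.7  33.1] [ -0.2 -15.4  -0.4]
13.25 [515.9  25.7  33.1] [ -0.8 -15.1   0.3]
[([276, 0, 95, 45, 2683], [331.7, 16.3]), ([444, 85, 44, 34, 960], [464.9, 101.6]), ([328, 170, 13, 23, 123], [335.5, 178.8]), ([214, 258, 19, 28, 290], [222.5, 272.5]), ([199, 270, 19, 29, 290], [207.4, 285.0]), ([182, 283, 21, 29, 289], [191.5, 298.2])]
```

View pics/f.png

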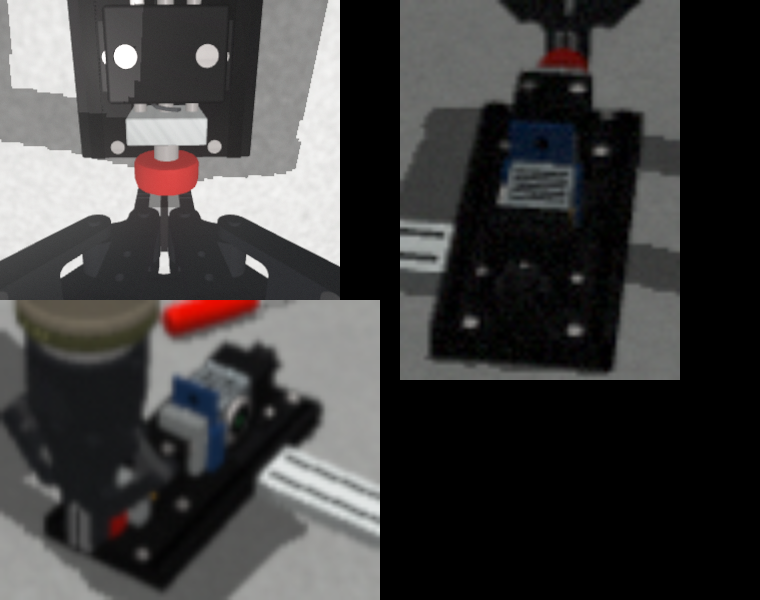

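The spacer is upright and flush between the jaw and the camera body, against the end stop. The spring and tie plate still show free stroke. The other three spacers are unmoved. I'll firm the push a little.

Request:
servo_tool([
  [0,2.8,0,0,0,0,0],
])

```text
time: 13.5
tool_pos: [516.0, 25.7, 33.2]
tcp_rot: [179.9, 0.7, 92.7]
ft_force: [0.1, -21.7, -0.3]
finger_gap: 0.3
```

Run:
```python
from h import *
for i in range(4):
    s=sense();print(s['time'],s['tool_pos'].round(1),s['ft_force'].round(1));snapshot('scene')
if -38<s['ft_force'][1]<-12: print(hand_in())
```

```text
13.5 [516.   25.7  33.2] [  0.1 -21.7  -0.3]
13.55 [515.9  25.7  33.2] [ -0.6 -19.7   0.3]
13.6 [516.   25.7  33.2] [ -0.8 -19.4  -0.4]
13.65 [515.9  25.7  33.1] [ -1.6 -18.4  -0.7]
the job is handed in; nothing more can be done
None
```

I put one blue spacer (spacer from the slot nearest the nest) upright and square in the gap, pushed the red knob in with the shut fingers, and handed in at about 13.7 s while still pushing.

- **Spacer count:** the gap measured about 32 mm, so one 15 mm spacer leaves about 17 mm to close, inside the 22 mm stroke.
- **Squeeze:** the pusher stopped on the stack after about 16 mm of travel. The last push reading was 18 to 19 N, against under 4 N from the spring there. It was easing slowly, from 21.7 to 18.4 N over the last 0.15 s.
- **Final picture:** the spacer is square between the jaw and the camera body, the camera body looks seated against the end stop, and the tie plate still shows free stroke. The other three spacers had not moved in the scene view. I kept clear of the lens, ring, screwdriver and look-alikes but did not measure them again at the end.
- **What went wrong on the way:** the first grasp missed because the arm had drifted about 12 mm as the fingers closed. I opened, saw the spacer still standing in its slot, and the second grasp held. The arm also drifted a few millimetres on several descents, which I corrected before each contact.

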